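# Release the keeper under a left-hand spindle nut

### The arm

A 6-joint arm with a two-finger parallel gripper is mounted at the origin on a cart in front of the work surface, level with it; the furniture and walls round the work are solid. World frame = base frame: x ahead of the robot, y to its left, z up, the work surface at z = 0. Lengths are in m, angles in rad, forces in N, time in s.
With the tool pointing down it reaches from about 0.35 to 0.8 m from the base axis. Payload 7.3 kg.
Tool frame: the origin (TCP) lies between the finger pads; the fingertips stand 25 mm ahead of it and the grasp point (between the pads) lies 6 mm ahead of it (r.tip_extent is the distance from the TCP to the fingertips, in m); z points along the fingers, y is the direction in which the jaws open and shut (so a half turn about z gives the same grasp; the last joint's range is limited). The gripper opens to 85 mm and grips with 20 to 120 N. Pads are 22 mm wide; open, the fingers measure 114 mm over their backs; the gripper's body (76 mm by 85 mm) begins 54 mm behind the grasp point. The pads swing forward as they close: fully open they stand 13 mm farther back than shut.
Start: joints at [-1.439, 0.342, 1.524, -0, 1.275, -0.146], TCP at [0.144, -0.505, 0.256] pointing down, gripper open.
Joint ranges: [-2.53, 2.53], [-0.77, 2.02], [0.04, 2.7], [-1, 4.14], [0.28, 2.66], [-3.11, 3.11]. Speed limits (rad/s): [2.57, 2.57, 3.14, 3.14, 3.14, 3.14].

### API

Orientations are given as a unit quaternion [x, y, z, w].
In Python, from workcell import r, command_gripper, optics gives the robot as it stands. The module is installed in compiled form; this text tells all that it offers. Calls block until the motion is done:
- r.reach(position, orientation): joint-space move of the TCP to a pose.
- r.move_straight(position, orientation=None, speed=0.15, max_force=None): straight line of the TCP; orientation=None keeps the orientation; speed is the mean speed in m/s. With max_force (N) it stops when the force on the tool has changed by that much, and returns True; else False.
- r.movej(angles): joint-space move.
- command_gripper(opening, force=None): finger opening in m; force is the grip in N (None keeps the last); returns when the fingers have stopped.
- r.hold(seconds).
- r.solve_ik(position, orientation): joint angles nearest the present ones, or None.
- r.read_state(): the state.
- optics.get_image(name): name is "scene" or "top" or "wrist"; returns (picture, depth): 420x560x3 uint8, red, green, blue; 420x560 float32, m along the optical axis (not along the pixel's ray), 0 where there is no reading.
- optics.camera_model(name): a dict with "K" (3x3 intrinsics, pixels), "R" (3x3) and "t" (3): a world point X has camera coordinates R X + t; the wrist camera has in their place "tool_from_camera" (4x4, takes a point from camera to tool coordinates, whose origin is the TCP and whose axes are the flange's). Camera axes: x right, y down, z forward; pixel columns grow to the right and rows downward; lengths in m; the calibration is good to about 2 mm. A picture is of the moment at which its call begins: read the wrist's pose just before it. camera_model takes no time and is no camera call.
A pose or a line that the arm cannot do raises r.PlanningError and nothing moves.
- r.finish_job(): hands the job in, once; it reports no verdict.
The state is a dict: "time_s": time; "joint_positions": joint angles; "dq": joint speeds; "tau": joint torques, N m; "eef_pos": TCP position; "eef_rot": TCP orientation; "contact_force": force on the tool from outside, world axes, zero at the start; "torque": the same for the moment, N m; "grip_width": finger opening in m.
Only numpy, scipy, OpenCV 4.12 (cv2) and the standard library are available. Lean on these libraries where they do the work, as an engineer would, in place of code of your own. Each camera call takes 0.05 s, during which the arm holds its last target. There are 200 camera calls.

### The job

The grinding wheel on the small spindle fixture is held down by a slotted keeper plate under a nut with a left-hand thread. Take the nut by its springy cross-bar and turn it clockwise (seen from above), going by feel and regrasping as needed, until it just comes up against its end stop, never straining the bar's spring and never squeezing or tearing at the keeper. Then draw the keeper straight out by its upright tab, lay it gently flat in the steel tray with the tab up, and leave everything else where it stands.

Things in the scene. Friction and masses are not known exactly. Their poses are not given: they have to be found in the camera images.
- fixture: Spindle fixture bolted to the bench: grey base 136x136x28 mm, grinding wheel 122 mm across above it, steel hub flange 104 mm across with its top 58 mm above the bench, and a threaded stud 14 mm across standing up from it. Origin on the spindle axis at bench level, z up; +x is the direction in which the keeper is drawn out.
- nut_foot: Round foot, 30 mm across, 9 mm high, under the nut; rises with it but does not turn. Origin: centre of its underside, 64 mm above the fixture's origin when tight on the keeper, 70.6 mm at the hard end stop. From the start there are 1.75 to 2.55 rad clockwise to the stop (how much is to be felt); anticlockwise it tightens within 0.05 to 0.85 rad. It clears the lugs only in the last 0.2 rad.
- bar_top (a point): Middle of the top edge of the nut's cross-bar, on the spindle axis, 53 mm above the foot's underside. The bar is upright, 52 mm long (along this point's x axis, at any angle at the start), 12 mm thick, 34 mm high, over a round hub 40 mm across. Clockwise seen from above raises nut, foot and bar by 2.55 mm per rad (16 mm a turn); it takes about 0.08 N m.
- windup (a joint): Twist of the torsion spring between bar and nut, rad: 0 at rest, positive when the bar is pushed clockwise ahead of the nut, 2 N m per rad. About 0.04 while the nut runs freely; it grows as the nut meets resistance (its stop). Over 0.2 either way strains the spring.
- keeper: Loose light-metal plate, 106x40x6 mm, 0.08 to 0.17 kg, on the hub flange. Origin at its underside, on the spindle axis when home; z up, +x towards its tab. Plate from x = -26 to +80 mm; a 17 mm slot round the stud is open towards -x. Lugs 6 mm high stand on it before and behind the nut's foot: it cannot be drawn out along +x until the foot has risen above them.
- tab_top (a point): Middle of the top of the keeper's upright tab, 66 mm along +x from the keeper's origin and 42 mm above its underside. The tab is 24 mm long (along x), 10 mm thick (along y) and stands 36 mm above the plate.
- tray: Fixed shallow dark steel tray, 130 mm (x) by 170 mm (y), walls 3 mm thick, rim 16 mm high, floor 3 mm thick; origin at the centre of its underside.
- steel_bowl: Bystander: steel bowl of parts, 110 mm across, 41 mm high, on the rubber mat; origin under its centre.
- tape_black: Bystander: roll of black tape, 62 mm across, 18 mm high; origin under its centre.
- capacitor: Bystander: standing capacitor, 25 mm across, 36 mm high; origin under its centre.
- flux_tin: Bystander: round tin, 58 mm across, 20 mm high; origin under its centre.

How it is judged:
On the way, in this order (a step that is already met when the one before it is completed fails the run):
1. the nut is turned clockwise up to its end stop, the keeper still in place (z of nut_foot in the frame of fixture above 0.0703 m and horizontal distance between keeper and fixture below 0.012 m), for 0.2 s.
2. the keeper is drawn off the spindle (horizontal distance between keeper and fixture above 0.05 m), for 0.1 s.
At the end, for the whole second after the job is handed in: The keeper lies at rest flat on the tray's floor, tab up (within 0.05 rad, underside within 2 mm of the floor, its origin within 75 mm of the tray's centre), and is let go (z of keeper in the frame of tray below 0.005 m and angle between keeper's own z axis and vertical below 0.05 rad and horizontal distance between keeper and tray below 0.075 m and linear speed of keeper below 0.02 m/s); the robot touches nothing.
It fails at once if the bar's spring is strained by forcing the nut (value of joint windup above 0.2 rad or value of joint windup below -0.2 rad).
It fails at once if the keeper is squeezed by tightening, or torn at while the nut still holds it (contact force between nut_foot and keeper above 25 N).
It fails at once if the keeper is forced against the spindle or hub (contact force between fixture and keeper above 30 N).
It fails at once if the keeper is dropped (contact force between the fingers and keeper below 0.1 N and linear speed of keeper above 0.45 m/s).
It fails at once if a bystander is pushed away (distance of any of steel_bowl, tape_black, capacitor, flux_tin from where it was at the start of the episode above 0.03 m).
It also fails if it takes over 72 s, if anything falls off the work surface, if the arm or the gripper's body presses on something with over 40 N, if the wrist force passes 120 N, or if a joint passes its speed limit or range.

## Working session

There is one attempt and no reset: what is moved stays moved. The work goes in short steps, each a Python script; the robot and the scene stay as the last script left them, time stands still between calls to the robot, and variables do not carry over. Pictures are saved under pics/ and viewed, about 8 in all and at most 12, crops included, and the job is handed in when it is done.

```bash
mkdir -p pics; python3 - <<'E'
from workcell import r, optics
import cv2,numpy as np
for n in("top","scene"):
    p,d=optics.get_image(n); cv2.imwrite(f"pics/{n}0.png",p[...,::-1]); np.savez(f"{n}0.npz",p=p,d=d)
    m=optics.camera_model(n); print(n,m["K"].round(1).tolist(),(-m["R"].T@m["t"]).round(3),m["R"].round(3).tolist())
print(optics.camera_model("wrist")); s=r.read_state(); print(s["time_s"],s["eef_rot"],r.tip_extent)
E
```

```text
top [[541.4, 0.0, 286.3], [0.0, 541.4, 212.0], [0.0, 0.0, 1.0]] [0.378 0.041 1.308] [[-0.029, -1.0, -0.004], [-0.991, 0.029, -0.133], [0.133, 0.0, -0.991]]
scene [[466.2, 0.0, 281.4], [0.0, 466.2, 209.4], [0.0, 0.0, 1.0]] [-0.081  0.584  0.797] [[-0.648, -0.761, 0.017], [-0.483, 0.394, -0.782], [0.588, -0.515, -0.623]]
{'K': array([[362.9210477 ,   0.        , 278.10905539],
       [  0.        , 362.9210477 , 210.86527136],
       [  0.        ,   0.        ,   1.        ]]), 'tool_from_camera': array([[-4.96077737e-04, -9.44569816e-01, -3.28310245e-01,
         8.36939720e-02],
       [ 9.99999874e-01, -4.93088148e-04, -9.23562203e-05,
        -1.45606378e-04],
       [-7.46489929e-05, -3.28310250e-01,  9.44569941e-01,
        -1.18283359e-01],
       [ 0.00000000e+00,  0.00000000e+00,  0.00000000e+00,
         1.00000000e+00]])}
0.1 [ 9.90365189e-01  1.38478528e-01 -5.14844025e-06 -6.99440035e-04] 0.025
```

View pics/top0.png

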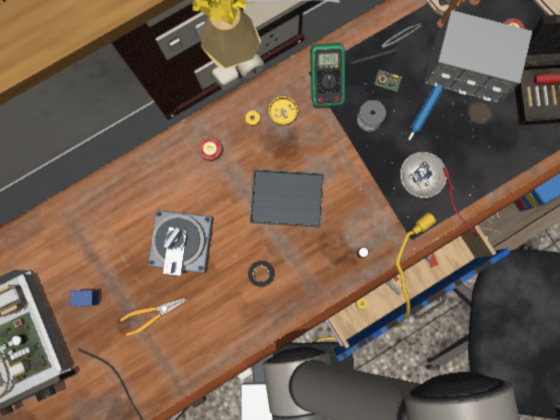

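View pics/scene0.png

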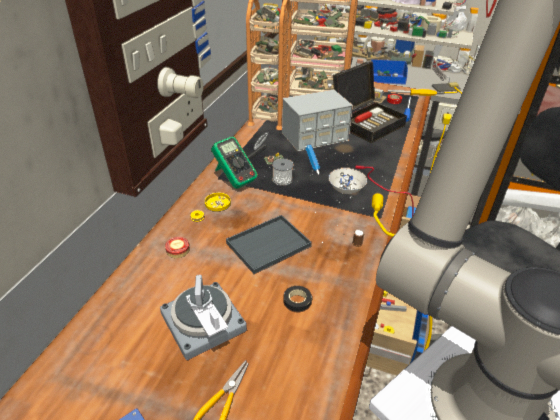

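Top view: fixture at about (181,242) with the keeper pointing down the picture at (173,262), tray at (287,198), tape at (261,273), capacitor at (363,252). Scene view: nut bar upright at (198,292), tab at (208,318).

```bash
cat > h.py <<'E'
from workcell import r, command_gripper, optics
import cv2,numpy as np
from scipy.spatial.transform import Rotation as Ro
def cloud(d,K,R,t):
    v,u=np.indices(d.shape); c=np.stack([(u-K[0,2])/K[0,0]*d,(v-K[1,2])/K[1,1]*d,d],-1)
    return (c-t)@R   # R^T (c - t)
def rect(P):
    c,s,a=cv2.minAreaRect((P[:,:2]*1000).astype(np.float32)); return np.round(c,1),np.round(s,1),round(a,1)
def quat(yaw): # tool down, jaw axis (tool y) at angle yaw in world
    y=np.array([np.cos(yaw),np.sin(yaw),0]); z=np.array([0,0,-1.]); return Ro.from_matrix(np.c_[np.cross(y,z),y,z]).as_quat()
E
python3 - <<'E'
from h import *
for n in("top","scene"):
    f=np.load(n+"0.npz"); m=optics.camera_model(n); X=cloud(f["d"],m["K"],m["R"],m["t"]); 
    ok=f["d"]>0
    Z=X[...,2]
    W=ok&(abs(X[...,0]-.33)<.13)&(abs(X[...,1]-.28)<.13)
    for lo,hi in((.018,.034),(.05,.061),(.061,.075),(.085,.101),(.101,.108),(.108,.125)):
        k=W&(Z>lo)&(Z<hi)
        if k.sum()>5: print(n,lo,hi,k.sum(),rect(X[k]),X[k].mean(0).round(4))
    T=ok&(abs(X[...,0]-.44)<.12)&(abs(X[...,1]-.04)<.12)
    k=T&(Z>.008)&(Z<.022)
    print("tray",rect(X[k]) if k.sum() else 0, n, Z[T].min(), np.median(Z[T]))
E
```

```text
top 0.018 0.034 444 (array([377.2, 310.1]), array([136.8, 182.3]), 82.9) [0.4326 0.2908 0.0278]
top 0.05 0.061 203 (array([433. , 295.7]), array([ 52.3, 103. ]), 0.2) [0.4466 0.2872 0.056 ]
top 0.061 0.075 329 (array([433.1, 297.2]), array([75.8, 52.6]), 88.4) [0.4375 0.3004 0.0649]
top 0.085 0.101 44 (array([422.1, 305.2]), array([ 9.8, 23.4]), 80.3) [0.4225 0.3038 0.0967]
top 0.101 0.108 19 (array([421.7, 305.2]), array([ 8., 22.]), 77.7) [0.4211 0.3046 0.1028]
tray (array([442.5,  47.7]), array([232.9, 209. ]), 0.4) top -0.008436122366592991 0.0010930457642390587
scene 0.018 0.034 885 (array([438.2, 305.2]), array([138.7,  49.2]), 86.2) [0.4308 0.3105 0.0267]
scene 0.05 0.061 268 (array([432.1, 299.6]), array([103.2,  55.3]), 89.8) [0.4462 0.3017 0.0556]
scene 0.061 0.075 362 (array([433. , 306.7]), array([40.3, 58.2]), 81.6) [0.4297 0.3098 0.0642]
scene 0.085 0.101 83 (array([419.4, 308.6]), array([10.7, 23.9]), 81.4) [0.417  0.3103 0.0958]
scene 0.101 0.108 10 (array([417.4, 309.7]), array([ 8.6, 20.4]), 78.8) [0.4184 0.3084 0.1015]
tray (array([466.1,  51.6]), array([171.6, 195.5]), 87.2) scene -0.005249363022813445 1.5736457824000478e-05
```

```bash
python3 - <<'E'
from h import *
for n in("top","scene"):
    f=np.load(n+"0.npz"); m=optics.camera_model(n); X=cloud(f["d"],m["K"],m["R"],m["t"]); 
    ok=f["d"]>0
    Z=X[...,2]
    W=ok&(abs(X[...,0]-.48)<.12)&(abs(X[...,1]-.29)<.11)
    for lo,hi in((.022,.034),(.05,.061),(.061,.068),(.085,.101),(.101,.108),(.108,.116),(.116,.13)):
        k=W&(Z>lo)&(Z<hi)
        if k.sum()>5: print(n,lo,hi,k.sum(),rect(X[k]),X[k].mean(0).round(4),Z[k].max())
    T=ok&(abs(X[...,0]-.56)<.12)&(abs(X[...,1]-.04)<.13)
    k=T&(Z>.008)&(Z<.022)
    print("tray",rect(X[k]) if k.sum() else 0, n, k.sum(), Z[T&(Z<.2)].max(), np.median(Z[T]))
E
```

```text
top 0.022 0.034 962 (array([487.4, 295.6]), array([136.9, 136.1]), 81.7) [0.4856 0.2841 0.0282] 0.033901029331857534
top 0.05 0.061 1120 (array([480.7, 292.7]), array([134.5, 119.9]), 23.8) [0.492  0.2918 0.0564] 0.06099799614461051
top 0.061 0.068 491 (array([473.3, 290.3]), array([128.7, 101.9]), 16.6) [0.4592 0.2972 0.0639] 0.06799380502305913
top 0.085 0.101 138 (array([457.9, 295.3]), array([42.3, 95.1]), 87.0) [0.4651 0.2958 0.092 ] 0.10087475646062978
top 0.101 0.108 40 (array([459.7, 297.9]), array([15., 99.]), 74.4) [0.4557 0.2966 0.1036] 0.10799097019929835
top 0.108 0.116 38 (array([488.1, 293.9]), array([11.5, 48.8]), 53.4) [0.4857 0.2935 0.1136] 0.11589844782157978
top 0.116 0.13 103 (array([487.3, 295.7]), array([12.3, 51.2]), 55.7) [0.4876 0.2953 0.1196] 0.12500112677750738
tray (array([556. ,  40.6]), array([255. , 230.2]), 88.8) top 534 0.024297859085791795 0.0032375971630490127
scene 0.022 0.034 1163 (array([484. , 299.9]), array([136.1, 136.9]), 82.4) [0.4576 0.319  0.0275] 0.033862411964269166
scene 0.05 0.061 1100 (array([479.1, 304.6]), array([119.5, 133.8]), 47.9) [0.4819 0.3063 0.0565] 0.06099291804188523
scene 0.061 0.068 442 (array([458.9, 304.4]), array([ 45. , 110.7]), 85.9) [0.4397 0.3093 0.0638] 0.06795842457159594
scene 0.085 0.101 178 (array([455.4, 308.5]), array([36.2, 93.3]), 70.7) [0.4485 0.3056 0.0934] 0.10090322797722451
scene 0.101 0.108 32 (array([457.1, 307.3]), array([26.8, 97.4]), 74.5) [0.4553 0.3068 0.1034] 0.1078080489096175
scene 0.108 0.116 36 (array([484. , 300.2]), array([11.7, 50.3]), 56.7) [0.4734 0.305  0.1124] 0.1159338761033022
scene 0.116 0.13 112 (array([484.5, 299.6]), array([11.7, 51.9]), 57.1) [0.4836 0.3004 0.1183] 0.12132210095908545
tray (array([584.5,  43.4]), array([173.2, 135.1]), 84.3) scene 534 0.01952423800309231 0.0006508308868893424
```

```bash
python3 - <<'E'
from h import *
C=np.array([.4857,.2977]); b=np.radians(56)
s=r.read_state();print(Ro.from_quat(s["eef_rot"]).as_matrix().round(2).tolist())
best=None
for k in(-1,0,1):
  for z in(.28,.116):
    print(k,z,[np.round(r.solve_ik([*C,z],quat(b+k*np.pi-a)),2).tolist() if r.solve_ik([*C,z],quat(b+k*np.pi-a)) is not None else None for a in(0,1.3,2.6)])
E
```

```text
[[0.96, 0.27, -0.0], [0.27, -0.96, 0.0], [0.0, -0.0, -1.0]]
-1 0.28 [[0.42, 0.41, 1.36, -0.0, 1.38, 2.58], [0.42, 0.41, 1.36, -0.0, 1.38, -2.4], [0.42, 0.41, 1.36, -0.0, 1.38, -1.1]]
-1 0.116 [[0.42, 0.57, 1.58, -0.0, 1.0, 2.58], [0.42, 0.57, 1.58, -0.0, 1.0, -2.4], [0.42, 0.57, 1.58, -0.0, 1.0, -1.1]]
0 0.28 [[0.42, 0.41, 1.36, -0.0, 1.38, -0.56], [0.42, 0.41, 1.36, -0.0, 1.38, 0.74], [0.42, 0.41, 1.36, -0.0, 1.38, 2.04]]
0 0.116 [[0.42, 0.57, 1.58, -0.0, 1.0, -0.56], [0.42, 0.57, 1.58, -0.0, 1.0, 0.74], [0.42, 0.57, 1.58, -0.0, 1.0, 2.04]]
1 0.28 [[0.42, 0.41, 1.36, -0.0, 1.38, 2.58], [0.42, 0.41, 1.36, -0.0, 1.38, -2.4], [0.42, 0.41, 1.36, -0.0, 1.38, -1.1]]
1 0.116 [[0.42, 0.57, 1.58, -0.0, 1.0, 2.58], [0.42, 0.57, 1.58, -0.0, 1.0, -2.4], [0.42, 0.57, 1.58, -0.0, 1.0, -1.1]]
```

```bash
python3 - <<'E'
from h import *
C=np.array([.4857,.2977]); b=np.radians(56)
r.reach([*C,.26],quat(b)); command_gripper(.032,30)
s=r.read_state(); T=np.eye(4);T[:3,:3]=Ro.from_quat(s["eef_rot"]).as_matrix();T[:3,3]=s["eef_pos"]
p,d=optics.get_image("wrist"); cv2.imwrite("pics/w1.png",p[...,::-1])
m=optics.camera_model("wrist");A=T@m["tool_from_camera"];R=A[:3,:3].T;X=cloud(d,m["K"],R,-R@A[:3,3])
np.savez("w1.npz",p=p,d=d,X=X)
Z=X[...,2]; W=(d>0)&(np.hypot(X[...,0]-C[0],X[...,1]-C[1])<.032)
k=W&(Z>.113)&(Z<.13); print("bar",k.sum(),rect(X[k]),np.median(Z[k]))
W=(d>0)&(np.hypot(X[...,0]-.421,X[...,1]-.306)<.03); k=W&(Z>.095)&(Z<.106); print("tab",k.sum(),k.sum() and (rect(X[k]),np.median(Z[k])))
print(s["time_s"],s["eef_pos"],s["contact_force"],s["torque"],r.read_state()["time_s"])
E
```

```text
bar 1019 (array([486.3, 297.9]), array([11.9, 50.9]), 55.7) 0.11886476744271733
tab 441 ((array([421.4, 306.7]), array([10.1, 23.5]), 81.9), np.float64(0.10032150156498772))
3.7167 [0.48570134 0.29768334 0.26000547] [-0.06416302  0.81908647 -0.10511896] [0.02856799 0.02942727 0.01377757] 3.7667
```

View pics/w1.png

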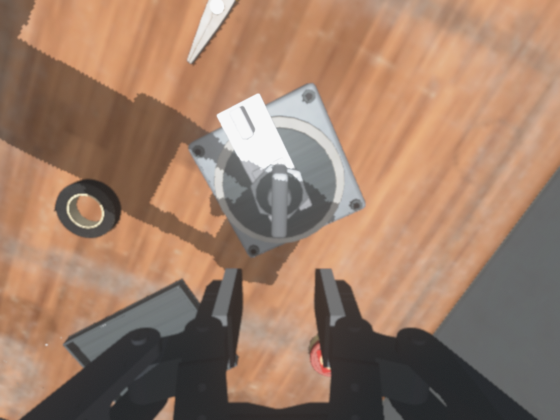

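The wrist view shows the bar at (280,200), the tab at (243,122), and a clear approach. Measured: bar centre (0.4863, 0.2979), jaw yaw 55.7°. I'll time rotation steps in the air, then grip.

```bash
python3 - <<'E'
from h import *
C=np.array([.4863,.2979]); b=np.radians(55.7)-.02
r.reach([*C,.15],quat(b))
t=lambda:r.read_state()["time_s"]
t0=t(); r.move_straight([*C,.1502],quat(b-.06),speed=.004); t1=t(); r.reach([*C,.15],quat(b)); t2=t()
print("straight",t1-t0,"reach",t2-t1)
print(r.move_straight([*C,.115],quat(b),speed=.08,max_force=8))
for i in range(3): s=r.read_state(); print(s["contact_force"].round(2),s["torque"].round(3)); r.hold(.05)
command_gripper(.008,25)
r.hold(.2)
for i in range(3): s=r.read_state(); print(s["contact_force"].round(2),s["torque"].round(3),s["grip_width"],s["time_s"]); r.hold(.05)
E
```

```text
straight 0.25 reach 0.25
False
[ 0.31 -0.55 -0.2 ] [ 0.034  0.027 -0.068]
[ 0.08 -0.02 -0.01] [0.02  0.059 0.038]
[ 0.12 -0.4  -0.53] [0.032 0.013 0.017]
[-0.36 -0.43  4.17] [0.013 0.02  0.03 ] 0.011426673812121679 6.025
[-0.92 -0.57  4.16] [ 0.013  0.089 -0.001] 0.011368243405005462 6.075
[-0.64  0.48  5.03] [0.04  0.04  0.019] 0.011428734754160976 6.125
```

```bash
cat > turn.py <<'E'
from h import *
import sys
C=np.array([.4863,.2979]); b=np.radians(55.7)-.02; Z0=.115
a,stop,st,lim=map(float,sys.argv[1:5])
def rd():
    L=[]
    for _ in range(4):
        s=r.read_state(); L.append(np.r_[s["contact_force"],s["torque"]]); r.hold(.015)
    return np.mean(L,0)
while a<stop-1e-6:
    a+=st; r.move_straight([*C,Z0+.00255*a],quat(b-a),speed=.004)
    f=rd(); print(round(a,3),f.round(2))
    if f[5]>lim or np.linalg.norm(f[:3])>35: print("STOP"); break
s=r.read_state(); print(s["time_s"],s["eef_pos"],s["grip_width"])
E
python3 turn.py 0 1.5 .075 .22
```

```text
0.075 [ 0.66  0.75  4.65  0.13 -0.08  0.08]
0.15 [ 0.74  1.38  5.3   0.28 -0.14  0.09]
0.225 [ 1.14  2.17  5.14  0.37 -0.29  0.1 ]
0.3 [ 2.31  3.25  5.24  0.51 -0.39  0.11]
0.375 [ 3.36  3.66  4.96  0.69 -0.6   0.09]
0.45 [ 3.63  4.38  5.03  0.78 -0.69  0.1 ]
0.525 [ 4.19  4.34  4.56  0.81 -0.74  0.1 ]
0.6 [ 4.02  4.34  4.53  0.85 -0.8   0.08]
0.675 [ 4.54  4.18  4.32  0.84 -0.87  0.05]
0.75 [ 4.53  5.05  3.47  0.89 -0.94  0.07]
0.825 [ 4.88  4.56  3.17  0.87 -0.96  0.07]
0.9 [ 5.84  4.76  3.16  0.9  -1.05  0.08]
0.975 [ 5.5   4.96  3.05  0.9  -1.08  0.08]
1.05 [ 6.54  4.6   3.12  0.87 -1.15  0.07]
1.125 [ 6.59  4.92  3.18  0.89 -1.2   0.07]
1.2 [ 6.42  4.22  2.67  0.82 -1.27  0.07]
1.275 [ 7.2   4.83  2.29  0.82 -1.31  0.09]
1.35 [ 7.56  3.99  1.66  0.82 -1.37  0.07]
1.425 [ 7.52  3.76  2.26  0.74 -1.45  0.1 ]
1.5 [ 7.96  3.5   2.15  0.72 -1.51  0.11]
12.5083 [0.48821936 0.29825022 0.11918782] 0.01130990400950601
```

```bash
python3 turn.py 1.5 2.75 .04 .18
```

```text
1.54 [ 8.09  3.54  2.23  0.67 -1.52  0.09]
1.58 [ 7.89  3.4   1.62  0.66 -1.55  0.11]
1.62 [ 8.69  3.31  1.65  0.65 -1.57  0.07]
1.66 [ 8.97  3.8   1.73  0.62 -1.6   0.1 ]
1.7 [ 8.86  3.15  2.08  0.61 -1.64  0.12]
1.74 [ 8.85  3.28  1.67  0.56 -1.68  0.07]
1.78 [ 9.01  3.08  1.74  0.52 -1.7   0.1 ]
1.82 [ 9.03  2.38  1.44  0.51 -1.67  0.09]
1.86 [ 9.36  2.29  1.18  0.46 -1.73  0.07]
1.9 [ 9.67  1.84  1.25  0.42 -1.75  0.1 ]
1.94 [ 8.8   1.92  1.61  0.41 -1.79  0.1 ]
1.98 [ 9.58  2.43  1.2   0.37 -1.8   0.13]
2.02 [ 9.6   2.22  0.73  0.36 -1.84  0.15]
2.06 [10.52  2.02 -0.06  0.35 -1.88  0.27]
STOP
16.9417 [0.48867409 0.29771871 0.12045565] 0.011452406160906797
```

Torque jumped to 0.27 N·m at 2.06 rad, so that is the stop. I'll hold, ease the bar back slightly, release, and look.

```bash
cat >> h.py <<'E'
def look(name=None):
    s=r.read_state(); T=np.eye(4);T[:3,:3]=Ro.from_quat(s["eef_rot"]).as_matrix();T[:3,3]=s["eef_pos"]
    p,d=optics.get_image("wrist")
    if name: cv2.imwrite(name,p[...,::-1])
    m=optics.camera_model("wrist");A=T@m["tool_from_camera"];R=A[:3,:3].T
    return p,d,cloud(d,m["K"],R,-R@A[:3,3])
def near(d,X,c,rad,lo,hi):
    Z=X[...,2]; k=(d>0)&(np.hypot(X[...,0]-c[0],X[...,1]-c[1])<rad)&(Z>lo)&(Z<hi)
    return (k.sum(),)+rect(X[k])+(np.median(Z[k]),) if k.sum() else None
E
python3 - <<'E'
from h import *
C=np.array([.4863,.2979]); b=np.radians(55.7)-.02
r.hold(.25)
r.move_straight([*C,.115+.00255*2.0],quat(b-2.0),speed=.004)
s=r.read_state(); print(s["torque"].round(2)); r.hold(.1)
command_gripper(.032)
r.move_straight([*C,.16],speed=.12)
r.reach([.4214,.3067,.24],quat(np.radians(82)))
p,d,X=look("pics/w2.png")
print("bar",near(d,X,C,.032,.117,.135)); print("tab",near(d,X,(.4214,.3067),.03,.095,.106))
s=r.read_state();print(s["time_s"],s["joint_positions"].round(2),s["contact_force"].round(2))
E
```

```text
[ 0.42 -1.71  0.14]
bar (np.int64(1094), array([485.7, 297.2]), array([51.7, 11.9]), 34.3, np.float64(0.12360056223165644))
tab (np.int64(425), array([420.7, 306.7]), array([ 9.9, 23.9]), 81.6, np.float64(0.10029029195096373))
20.475 [ 0.48  0.35  1.56 -0.    1.23 -0.95] [ 0.33 -0.04  0.17]
```

View pics/w2.png

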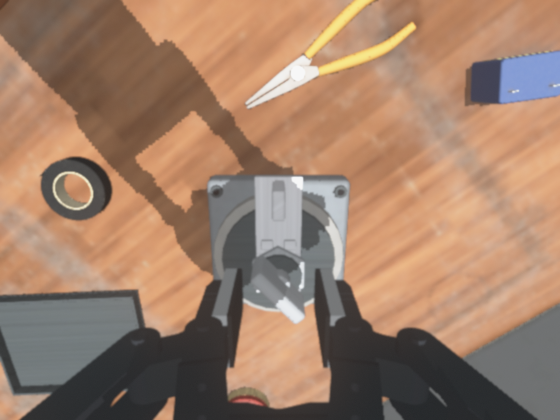

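The wrist view shows the bar at (280,292) turned, its top at z 0.1236, which puts the foot at 0.0706 (the stop). The tab is at (279,200) and the keeper hasn't moved. Next I'll grip the tab and draw.

```bash
python3 - <<'E'
from h import *
y=np.radians(171.85); u=np.array([np.cos(y),np.sin(y),0]); q=quat(y-np.pi/2); P=np.array([.4209,.3067,.095])
def show(m):
    s=r.read_state(); print(m,s["contact_force"].round(2),s["torque"].round(2),s["eef_pos"].round(4),round(s["grip_width"],4),s["time_s"])
r.reach(P+[0,0,.035],q); show("above")
print(r.move_straight(P,q,speed=.08,max_force=8)); show("down")
command_gripper(.006,40); r.hold(.1); show("grip")
h=r.move_straight(P+.012*u,q,speed=.03,max_force=12); show(f"draw12 {h}")
if not h:
    h=r.move_straight(P+.065*u,q,speed=.05,max_force=12); show(f"draw65 {h}")
E
```

```text
above [0.81 1.1  0.9 ] [ 0.03 -0.06 -0.02] [0.4214 0.3069 0.1305] 0.0322 20.9917
False
down [ 0.51  0.61 -0.44] [-0.02  0.01 -0.04] [0.4213 0.3069 0.0956] 0.0323 21.5833
grip [-0.59 -0.08  5.73] [-0.13  0.05 -0.03] [0.4213 0.3069 0.0957] 0.0093 22.0
draw12 False [ 1.52 -0.4   6.38] [-0.07 -0.44  0.02] [0.409  0.3088 0.0956] 0.0096 22.55
draw65 False [-2.36  1.26  4.8 ] [0.13 0.   0.05] [0.3559 0.3158 0.0948] 0.0095 23.7583
```

```bash
python3 - <<'E'
from h import *
y=np.radians(171.85); u=np.array([np.cos(y),np.sin(y),0]); q=quat(y-np.pi/2); P=np.array([.4209,.3067,.095])
def show(m):
    s=r.read_state(); print(m,s["contact_force"].round(2),s["torque"].round(2),s["eef_pos"].round(4),round(s["grip_width"],4),s["time_s"])
r.move_straight(P+.068*u+[0,0,.11],q,speed=.1); r.hold(.2); show("lift")
k=np.radians(84.3); v=np.array([np.cos(k),np.sin(k),0]); q2=quat(k-np.pi/2); Tq=np.array([.586,.042,0])+.039*v
r.reach(Tq+[0,0,.2],q2); show("over tray")
r.move_straight(Tq+[0,0,.10],q2,speed=.1); show("lower")
p,_=optics.get_image("scene"); cv2.imwrite("pics/s3.png",cv2.resize(p[150:350,150:400],None,fx=3,fy=3)[:,:,::-1])
E
```

```text
lift [-0.62  0.68 -1.27] [0.03 0.03 0.03] [0.3534 0.3162 0.2045] 0.0093 25.2083
over tray [-0.32 -0.47 -0.46] [0.04 0.   0.01] [0.5894 0.0817 0.1999] 0.0096 26.4667
lower [ 0.26  0.34 -1.41] [0.03 0.01 0.05] [0.5903 0.0808 0.1007] 0.0092 27.6167
```

View pics/s3.png

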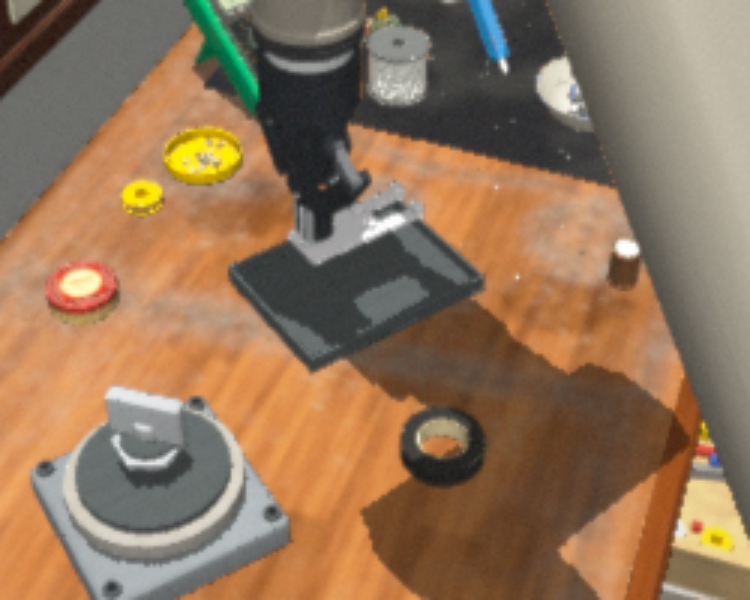

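The picture shows the keeper held level at (355,225) over the tray, with its shadow inside the tray at (390,298). The nut is standing on the stud and the bystanders are in place. I'll lower gently until contact.

```bash
python3 - <<'E'
from h import *
k=np.radians(84.3); v=np.array([np.cos(k),np.sin(k),0]); q2=quat(k-np.pi/2); Tq=np.array([.586,.042,0])+.039*v
def show(m):
    s=r.read_state(); print(m,s["contact_force"].round(2),s["torque"].round(2),s["eef_pos"].round(4),round(s["grip_width"],4),s["time_s"])
r.move_straight(Tq+[0,0,.050],q2,speed=.06)
h=r.move_straight(Tq+[0,0,.034],q2,speed=.012,max_force=5); show(f"touch {h}")
if h and r.read_state()["eef_pos"][2]<.046:
    command_gripper(.03); r.hold(.2); show("open")
    r.move_straight(Tq+[0,0,.11],q2,speed=.06); r.move_straight(Tq+[0,0,.24],q2,speed=.15); r.hold(.3); show("up")
    p,d,X=look("pics/w4.png")
    c=Tq; print("tab",near(d,X,c,.03,.038,.052))
    print("plate",near(d,X,Tq-.039*v,.058,.0065,.0125)); print("floor",near(d,X,Tq-.039*v,.06,-.002,.0062))
E
```

```text
touch True [-0.92  1.    4.23] [0.11 0.08 0.01] [0.5898 0.0808 0.0408] 0.0094 29.4667
open [-0.05 -0.05  0.89] [-0.03  0.04 -0.  ] [0.589  0.0808 0.0398] 0.0302 30.0
up [0.34 0.28 0.3 ] [-0.03 -0.03 -0.07] [0.5897 0.0808 0.2394] 0.0299 32.6333
tab (np.int64(296), array([589.1,  79.7]), array([23.9,  9.1]), 84.2, np.float64(0.04535885027261358))
plate (np.int64(2735), array([585.4,  44.2]), array([99.2, 40.1]), 84.3, np.float64(0.009589433268252547))
floor (np.int64(6622), array([586. ,  41.9]), array([119.3, 119.4]), 82.7, np.float64(0.0036042100623186447))
```

View pics/w4.png

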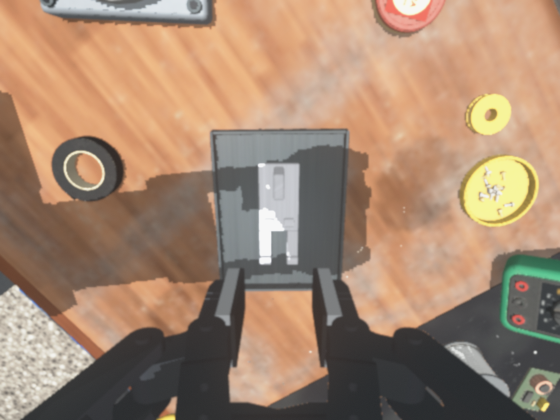

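The keeper lies flat at (279,213), wholly inside the tray with its tab up at (279,180). The gripper is clear, so I'm handing in.

```bash
python3 -c "
from workcell import r
r.finish_job()"
```

```text
the job is handed in; nothing more can be done
```

I turned the nut clockwise to its end stop, drew the keeper out by its tab, and laid it flat in the tray with the tab up. The job is handed in; the last clock reading before that was about 33 s of the 72 s allowed.

- **Nut:** I turned it in a single grasp. The torque ran at about 0.08–0.1 N·m and rose to 0.27 N·m at 2.06 rad, which I took as the stop. By the stated spring rate that is about 0.13 rad of windup, below the 0.2 limit; I had no direct windup reading. After release the bar top measured 0.1236 m, which puts the foot at 0.0706 m, the height given for the hard stop.
- **Keeper:** It came straight out with wrist forces under about 7 N at the readings I took. I set it down with a stop at a 5 N force change.
- **Last check:** The wrist camera shows the plate top at 9.6 mm (about 9 mm expected), the tab top at 45 mm, and the plate roughly centred in the tray. The gripper was open and 0.2 m clear. In the last views the tape hadn't visibly moved, and the arm stayed clear of the other bystanders. I did not measure them again.

No check failed. During the turn the tool was pushed about 2 mm off the assumed axis, with up to 10 N of side force; it had no effect that I could see.

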